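# Draw out the drip tray that holds the dropped stone

## Task

A domed stone has dropped into one of the two drip trays of the stopped wet grinder and lies half under the wheel. Hook a fingertip behind the front lip of that tray (don't pinch the lip) and draw the tray gently out along its rail to its stop, so that the stone comes out from under the wheel lying in the tray, where I can then pick it out. Don't touch or lift the stone, and leave the other tray, the dressing stick in it and the things standing around where they are.

Things in the scene. Friction and masses are not known exactly. Their poses are not given: they have to be found in the camera images.
- grinder: twin-wheel wet stone grinder fixed to the bench, front towards the robot: base 240 x 470 mm, motor in the middle, at either end a 150 mm wheel under a sheet-metal guard (wheel centres 145 mm either side, 152 mm up; highest part 255 mm), under each wheel a steel drip tray on rails. Origin on the bench under the spindle's middle; x to its back, y to the robot's left, z up. Trays come out along its -x.
- left_tray (a joint): left drip tray on its straight rail: 0 = fully home under the wheel, grows as the tray comes out of the grinder's front (along the grinder's -x), 0.13 m = at its stop. It needs about 3 N to slide, stays where it is left, cannot be lifted. It starts 0 to 20 mm out.
- right_tray (a joint): right drip tray on its straight rail: 0 = fully home under the wheel, grows as the tray comes out of the grinder's front (along the grinder's -x), 0.13 m = at its stop. It needs about 3 N to slide, stays where it is left, cannot be lifted. It starts 0 to 20 mm out.
- left_lip (a point): bright sheet-steel front wall of the left tray (grinder's +y side): the lip to hook. 126 mm wide, 42 mm tall, 8 mm thick, a 10 mm flange turned outward along its top. Origin: middle of the top edge of its INNER face, 50 mm above the bench; x points into the tray along the rail, away from the robot, y left, z up. Tray floor 38 mm below the origin, 120 mm clear width. Tray home: wheel front 100 mm behind the lip, free above till there.
- right_lip (a point): bright sheet-steel front wall of the right tray (grinder's -y side): the lip to hook. 126 mm wide, 42 mm tall, 8 mm thick, a 10 mm flange turned outward along its top. Origin: middle of the top edge of its INNER face, 50 mm above the bench; x points into the tray along the rail, away from the robot, y left, z up. Tray floor 38 mm below the origin, 120 mm clear width. Tray home: wheel front 100 mm behind the lip, free above till there.
- stone: dark brown domed round stone, 56 mm across, 23 mm high, about 90 g, lying flat and loose on the floor of the left or the right tray, its centre about 105 to 140 mm behind the lip, half under the wheel. Origin at the centre of its underside, z up. Friction carries it along with the tray.
- stick: grey rectangular wheel-dressing stick, 30 x 80 x 22 mm, lying loose in the tray that does not hold the stone. Origin at the centre of its underside.
- tin: round aluminium tin of polish, 54 mm across, 38 mm high, standing on the bench between the two trays in front of the motor. Origin at the centre of its underside.
- rock: rough lump of purple stone, about 110 mm across and 76 mm high, on the bench to the grinder's left. Origin at the centre of its underside.
- bottle: white plastic bottle, 68 mm across, 130 mm high, on the bench to the grinder's right. Origin at the centre of its underside.
Mind the look-alikes: they are no part of the job. There is more than one size of the stone; the job needs the middle-sized.

How it is judged:
By the outcome, as a careful person would: the job done as asked, in the order asked, and still so for the second after the job is handed in, with the robot touching nothing.
It also fails if it takes over 35 s, if anything falls off the work surface, if the arm or the gripper's body presses on something with over 40 N, if the wrist force passes 120 N, or if a joint passes its speed limit or range.

## Robot

A 6-joint arm with a two-finger parallel gripper is mounted at the origin on the work surface. World frame = base frame: x ahead of the robot, y to its left, z up, the work surface at z = 0. Lengths are in mm, angles in rad, forces in N, time in s.
With the tool pointing down it reaches from about 350 to 975 mm from the base axis. Payload 17.4 kg.
Tool frame: the origin (TCP) lies between the finger pads; the fingertips stand r.nose_length ahead of it and the grasp point (between the pads) lies 6 mm ahead of it (r.nose_length is the distance from the TCP to the fingertips, in mm); x points along the fingers, y is the direction in which the jaws open and shut, and the axes are right-handed (so a half turn about x gives the same grasp; the last joint's range is limited). The gripper opens to 85 mm and grips with 20 to 120 N. Pads are 22 mm wide; open, the fingers measure 114 mm over their backs; the gripper's body (76 mm by 85 mm) begins 54 mm behind the grasp point. The pads swing forward as they close: fully open they stand 13 mm farther back than shut.
Start: joints at [1.1, 0.116, 1.442, -0, 1.584, -0.038], TCP at [283.113, 612.764, 256.303] pointing down, gripper open.
Joint ranges: [-2.83, 2.83], [-0.83, 2.19], [0.07, 2.5], [-1.14, 4.28], [0.01, 3], [-2.97, 2.97]. Speed limits (rad/s): [1.89, 1.89, 2.22, 3.14, 3.14, 3.14].

## Interface

Orientations are given as a rotation vector (axis times angle).
In Python, from cell import r gives the robot as it stands.
- The arm moves only by the tool servo_tool, never from a script. Its argument "increments" is one flat list of numbers, 6 for each row, row after row: the shift along the tool's x, y, z in mm, then the turn, a rotation vector about the tool's x, y, z in units of 6 degrees (1.0 is 6 degrees). In form: [x, y, z, rx, ry, rz, x, y, z, rx, ry, rz, ...]. A call has 1 to 10 rows; each row is the pose to reach, as a shift and turn from the pose commanded when the call began, along the tool's axes at that moment; what a row does not reach only later rows make up. A row lasts 1/10 s, in which the tool goes at most 50 mm and 8.59 degrees, less where a joint would pass 70% of its speed; a pose out of reach is approached as far as the arm can. A call with a gripper value outside its range is refused whole. "gripper" is the finger opening in mm, from 0 to 85.4, set as the call begins (left out, the last holds). The fingers move at their own pace and stop on an object; "newtons" is the grip in N (left out, the last holds). Time passes only in rows, so rows that repeat a pose let the fingers close. It gives the time, the measured TCP pose, the force and the opening at its end, in the units of the state.
- r.state(): the state, without advancing time (a new reading comes with each control period).
- r.capture(name): name is "side" or "top"; returns a dict with "image" (480x640x3 uint8, red, green, blue), "intrinsics" (3x3 intrinsics, pixels), "k1" (the pictures are not rectified: a ray, as slopes to the right and down, at radius r is drawn at 1 + k1 r^2 times it, then the intrinsics apply), "R" (3x3) and "t" (3): a world point X has camera coordinates R X + t. Camera axes: x right, y down, z forward; pixel columns grow to the right and rows downward; lengths in mm; the calibration is good to about 2 mm. A picture is of the moment at which its call begins. There is no depth.
- r.close_job(): hands the job in, once; it reports no verdict.
The state is a dict: "time_s": time; "joint_positions": joint angles; "joint_velocities": joint speeds; "joint_torque": joint torques, N m; "position": TCP position; "orientation": TCP orientation; "wrist_force": force on the tool from outside, world axes, zero at the start; "wrist_torque": the same for the moment, N m; "opening": finger opening in mm.
Only numpy, scipy, OpenCV 4.12 (cv2) and the standard library are available. Lean on these libraries where they do the work, as an engineer would, in place of code of your own. Each camera call takes 0.05 s, during which the arm holds its last target.

## Working session

There is one attempt and no reset: what is moved stays moved. The work goes in short steps, Python scripts to look and compute and a tool call to move; the robot and the scene stay as the last step left them, time stands still between calls to the robot, and variables do not carry over. Pictures are saved under pics/ and viewed, and the job is handed in when it is done.

Besides the shell and the picture viewer there is one more tool, called after "Emit:" as name(argument=value, ...) on one line, values as JSON. servo_tool: Moves the arm, as the interface text tells. Its arguments: {"type":"object","properties":{"increments":{"type":"array"},"gripper":{"type":"number"},"newtons":{"type":"number"}},"required":["increments"]}

```bash
mkdir -p pics; ls
python3 - <<'E'
from cell import r
import cv2
print(r.state(), r.nose_length)
for n in ("side","top"):
    c=r.capture(n); cv2.imwrite(f"pics/{n}0.png",c["image"][:,:,::-1]); print(n,c["intrinsics"],c["k1"],c["R"],c["t"])
E
```

```text
pics
{'time_s': 0.0, 'joint_positions': array([ 1.10018948e+00,  1.16503784e-01,  1.44228671e+00,  1.16898641e-05,
        1.58398276e+00, -3.77992728e-02]), 'joint_velocities': array([ 2.63276539e-04,  2.19878274e-04, -1.07923227e-03,  1.23068905e-03,
       -1.30673221e-05, -1.47481422e-03]), 'joint_torque': array([ 8.12596099e-04, -7.31971335e+01, -6.32488847e+01,  9.50860681e-05,
        6.13236974e-03,  1.18115761e-05]), 'position': array([283.04053533, 612.61255999, 255.53683001]), 'orientation': array([ 0.33855883,  1.54432117, -0.34036069]), 'wrist_force': array([0.50026063, 0.3576744 , 0.90014374]), 'wrist_torque': array([-0.07020849, -0.05266267,  0.07992995]), 'opening': 85.41363958956867} 25.0
side [[620.19444994   0.         316.03910456]
 [  0.         620.19444994 237.29510467]
 [  0.           0.           1.        ]] -0.19865037527223783 [[ 0.98977371 -0.14234625  0.00924916]
 [-0.12146336 -0.87501738 -0.46860563]
 [ 0.07479743  0.4626901  -0.88335906]] [-659.34453785  116.74490512 1106.04833552]
top [[434.09428563   0.         316.17871455]
 [  0.         434.09428563 234.84021982]
 [  0.           0.           1.        ]] -0.0699550092717564 [[ 0.00539867 -0.99992151 -0.01130643]
 [-0.99720139 -0.00454018 -0.07462424]
 [ 0.07456705  0.01167766 -0.99714763]] [ -4.37980093 632.29126088 964.5593875 ]
```

View pics/side0.png

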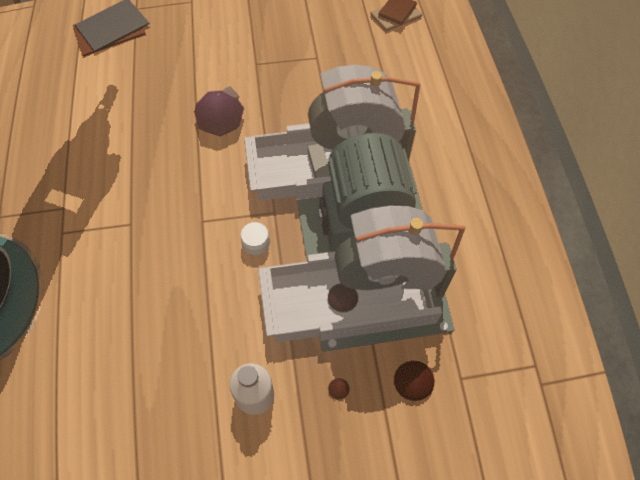

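View pics/top0.png

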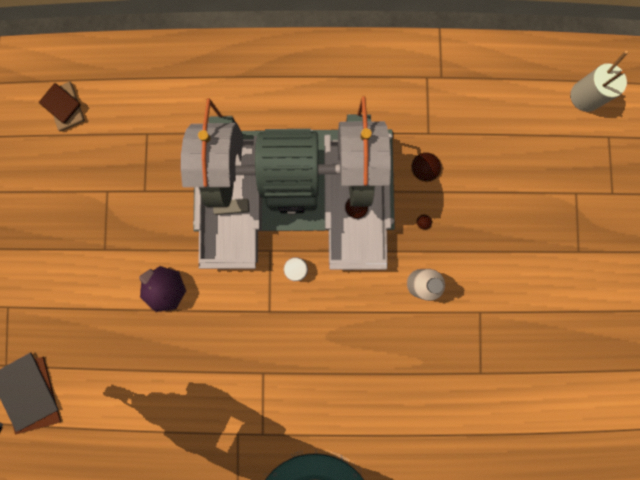

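The stone lies in the right tray (top px ~357,208), and the stick is in the left one (~232,208). The larger and smaller look-alike stones are on the bench. Next I'll enlarge the right lip.

```bash
cat > h.py <<'E'
import numpy as np, cv2
from cell import r
def undist(c,u,v):
    K=c["intrinsics"]; p=cv2.undistortPoints(np.array([[[u,v]]],float),K,np.array([c["k1"],0,0,0,0.]))[0,0]; return np.array([p[0],p[1],1])
def pix(c,X):
    p,_=cv2.projectPoints(np.array(X,float).reshape(-1,1,3),cv2.Rodrigues(c["R"])[0],np.array(c["t"],float),c["intrinsics"],np.array([c["k1"],0,0,0,0.])); return p[:,0]
def ground(c,u,v,z):
    R=np.array(c["R"]);o=-R.T@c["t"]; d=R.T@undist(c,u,v); return o+d*(z-o[2])/d[2]
def crop(c,x0,y0,w,h,s,fn):
    im=c["image"][y0:y0+h,x0:x0+w,::-1]; cv2.imwrite(fn,cv2.resize(im,None,fx=s,fy=s,interpolation=cv2.INTER_CUBIC))
E
python3 - <<'E'
from h import *
c=r.capture("top"); crop(c,310,180,110,100,7,"pics/t1.png")
c=r.capture("side"); crop(c,240,240,130,110,6,"pics/s1.png")
E
```

```text
(no output)
```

View pics/t1.png

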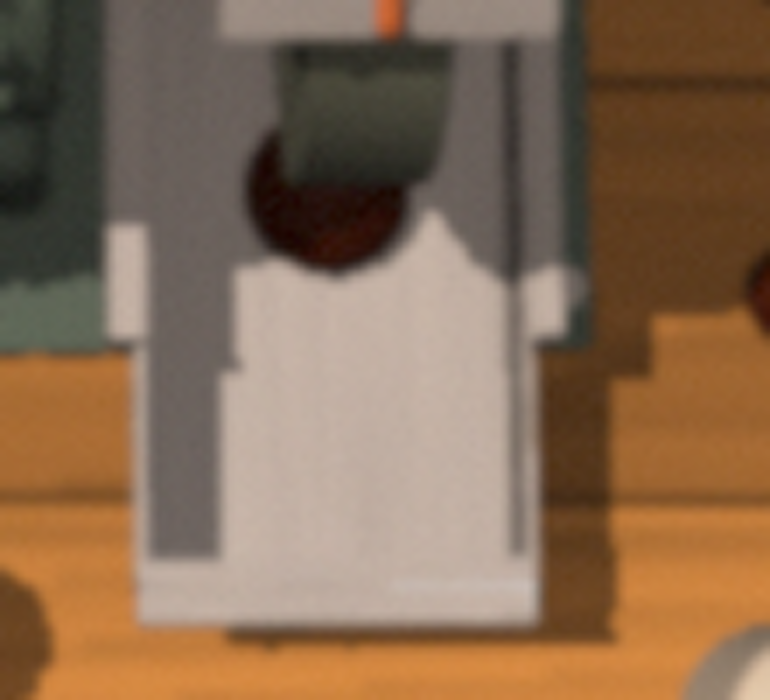

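View pics/s1.png

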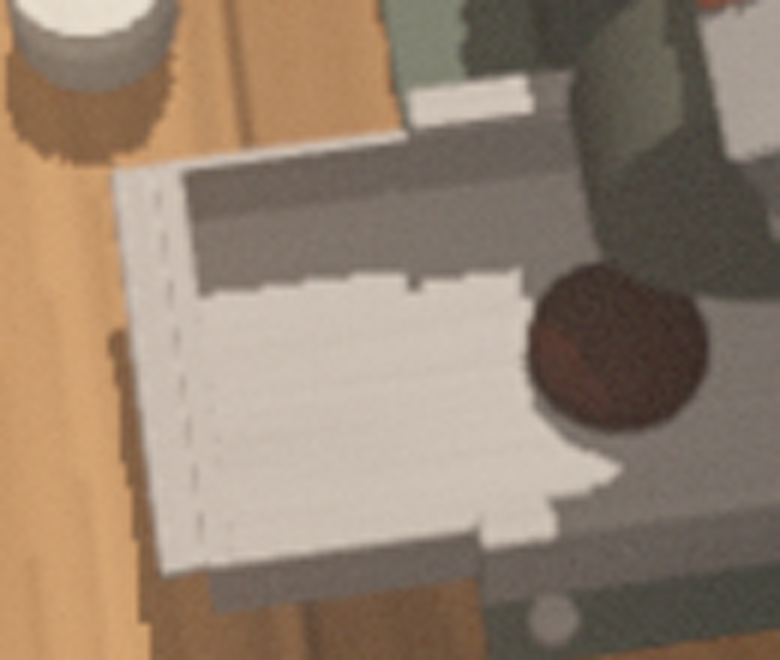

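Run:
```python
from h import *
t=r.capture("top"); s=r.capture("side")
g=lambda c,x,y,x0,y0,k,z: ground(c,x0+x/k-.43,y0+y/k-.43,z).round(1)
for p in [(137,625),(540,625),(150,557),(525,553),(135,345),(540,345)]: print('top',p,g(t,*p,310,180,7,50))
for p in [(113,170),(162,575),(185,172),(480,530),(405,132)]: print('side',p,g(s,*p,240,240,6,50))
# stone outline, z~20
for p in [(248,195),(408,195),(335,270)]: print('stone top',p,g(t,*p,310,180,7,20))
for p in [(527,345),(710,345),(620,433)]: print('stone side',p,g(s,*p,240,240,6,20))
# grinder base feet etc; wheel front
for p in [(370,183)]: print('wheel',p,g(t,*p,310,180,7,152))
for n,p,z in [('tin',(296,269),38),('bottle',(434,285),130)]: print(n,ground(t,*p,z).round(1))
# left tray flange
for p in [(199,268),(256,268)]: print('L',ground(t,*p,50).round(1))
```

```text
top (137, 625) [555.3 -30.5  50. ]
top (540, 625) [ 555.9 -157.4   50. ]
top (150, 557) [576.7 -34.5  50. ]
top (525, 553) [ 578.5 -152.8   50. ]
top (135, 345) [643.8 -29.6  50. ]
top (540, 345) [ 644.4 -157.9   50. ]
side (113, 170) [558.6 -32.4  50. ]
side (162, 575) [ 559.3 -158.5   50. ]
side (185, 172) [579.5 -36.   50. ]
side (480, 530) [ 649.  -157.4   50. ]
side (405, 132) [645.1 -31.9  50. ]
stone top (248, 195) [696. -67.  20.]
stone top (408, 195) [ 696.2 -119.5   20. ]
stone top (335, 270) [671.4 -95.5  20. ]
stone side (527, 345) [673.1 -91.7  20. ]
stone side (710, 345) [726.7 -99.3  20. ]
stone side (620, 433) [ 695.9 -123.    20. ]
wheel (370, 183) [681.2 -94.4 152. ]
tin [554.6  43.2  38. ]
bottle [ 523.9 -241.   130. ]
L [555.3 258.4  50. ]
L [556.2 131.1  50. ]
```

```bash
cat >> h.py <<'E'
from scipy.spatial.transform import Rotation as Ro
Rt=np.array([[0,0,1],[0,1,0],[-1,0,0.]])
def plan(P):
    s=r.state(); R0=Ro.from_rotvec(s["orientation"]); 
    print('t',s["time_s"],'pos',s["position"].round(1),'F',s["wrist_force"].round(1),'op',round(s["opening"],1)); print('axes',R0.as_matrix().round(3).tolist())
    print('turn',(np.degrees((R0.inv()*Ro.from_matrix(Rt)).as_rotvec())/6).round(2))
    for p in P: print(p,(R0.inv().apply(np.array(p)-s["position"])).round(1))
E
python3 - <<'E'
from h import *
plan([(400,300,230),(460,-95,200)])
E
```

```text
t 0.3 pos [283.1 612.7 256. ] F [-0.7 -0.2  0.1] op 85.1
axes [[-0.0, 0.419, 0.908], [-0.0, 0.908, -0.419], [-1.0, -0.0, -0.0]]
turn [-4.13 -0.    0.  ]
(400, 300, 230) [  26.1 -234.8  237.3]
(460, -95, 200) [  56.3 -568.3  457.4]
```

Emit:
servo_tool(increments=[3,-30,24,-0.2,0,0,6,-60,48,-0.4,0,0,9,-90,72,-0.7,0,0,12,-120,96,-0.9,0,0,15,-150,120,-1.1,0,0,18,-180,145,-1.3,0,0,21,-210,170,-1.5,0,0,24,-240,195,-1.8,0,0,27,-270,218,-2.0,0,0,30,-300,242,-2.2,0,0], gripper=0, newtons=30)

```text
time_s: 1.3
position: [376.9, 237.5, 226.3]
orientation: [0.158, 1.565, -0.158]
wrist_force: [0.4, 0.6, -0.0]
opening: 0.2
```

Run:
```python
from h import *
plan([(460,-95,200)])
```

```text
t 1.3 pos [376.9 237.5 226.3] F [ 0.4  0.6 -0. ] op 0.2
axes [[0.0, 0.2, 0.98], [0.0, 0.98, -0.2], [-1.0, 0.0, 0.0]]
turn [-1.92  0.   -0.  ]
(460, -95, 200) [  26.2 -309.2  147.8]
```

Emit:
servo_tool(increments=[3,-38,18,-0.2,0,0,6,-76,36,-0.5,0,0,9,-114,54,-0.7,0,0,12,-152,72,-0.9,0,0,15,-190,90,-1.2,0,0,18,-225,107,-1.4,0,0,21,-260,124,-1.6,0,0,24,-290,138,-1.8,0,0,26,-309,148,-1.92,0,0,26,-309,148,-1.92,0,0])

```text
time_s: 2.3
position: [460.0, -95.6, 199.8]
orientation: [0.003, 1.572, -0.003]
wrist_force: [0.1, 0.2, 0.5]
opening: 0.0
```

Run:
```python
from h import *
plan([(600,-95,100),(600,-95,51)])
```

```text
t 2.3 pos [460.  -95.6 199.8] F [0.1 0.2 0.5] op 0.0
axes [[-0.001, 0.004, 1.0], [-0.0, 1.0, -0.004], [-1.0, -0.0, -0.001]]
turn [-0.03 -0.01  0.  ]
(600, -95, 100) [ 99.7   1.1 140.1]
(600, -95, 51) [148.7   1.1 140.2]
```

Emit:
servo_tool(increments=[10,0,25,0,0,0,20,0,50,0,0,0,35,0,75,0,0,0,50,0,100,0,0,0,65,0,120,0,0,0,80,0,133,0,0,0,95,1,140,0,0,0,100,1,140,0,0,0,100,1,140,0,0,0])

```text
time_s: 3.2
position: [599.1, -92.3, 99.6]
orientation: [0.001, 1.572, -0.001]
wrist_force: [-0.7, -0.8, -0.2]
opening: -0.1
```

Run:
```python
from h import *
plan([(600,-95,51)])
c=r.capture("side"); crop(c,220,180,160,130,5,"pics/s2.png")
```

```text
t 3.2 pos [599.1 -92.3  99.6] F [-0.7 -0.8 -0.2] op -0.1
axes [[-0.001, 0.001, 1.0], [0.0, 1.0, -0.001], [-1.0, 0.0, -0.001]]
turn [-0.01 -0.01 -0.  ]
(600, -95, 51) [48.6 -2.7  1. ]
```

View pics/s2.png

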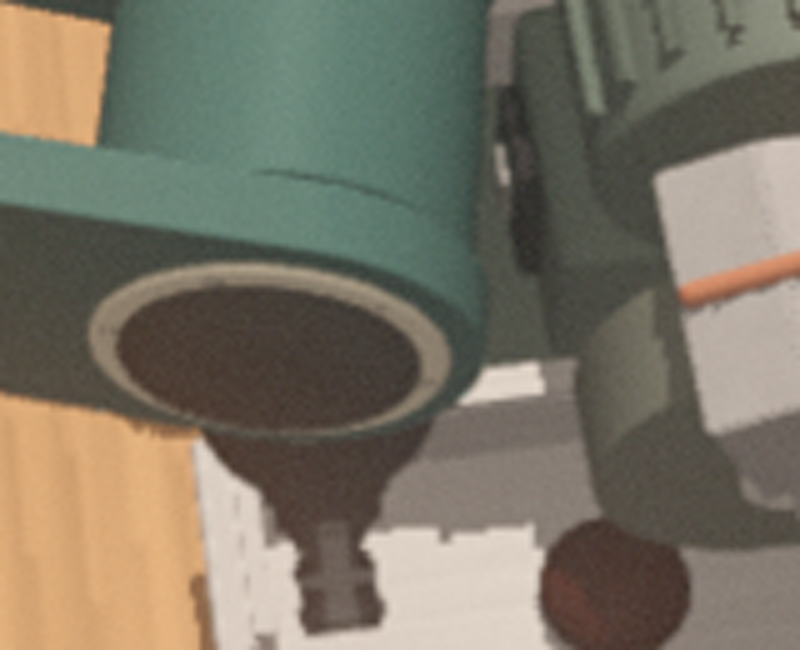

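Fingertips are closed between the lip and the stone, with clearance on both sides. Next: descend.

Emit:
servo_tool(increments=[8,-1,0,0,0,0,16,-2,0,0,0,0,24,-3,0,0,0,0,32,-3,0,0,0,0,40,-3,0,0,0,0,46,-3,0,0,0,0,48,-3,0,0,0,0,48,-3,0,0,0,0])

```text
time_s: 4.05
position: [599.7, -95.6, 52.0]
orientation: [0.001, 1.571, -0.001]
wrist_force: [0.6, 0.5, -0.7]
opening: -0.2
```

Run:
```python
from h import *
plan([(580,-95,51)])
c=r.capture("side"); crop(c,220,200,160,150,4,"pics/s3.png")
```

```text
t 4.05 pos [599.7 -95.6  52. ] F [ 0.6  0.5 -0.7] op -0.2
axes [[-0.0, 0.001, 1.0], [0.0, 1.0, -0.001], [-1.0, 0.0, -0.0]]
turn [-0.01 -0.   -0.  ]
(580, -95, 51) [  1.    0.6 -19.7]
```

View pics/s3.png

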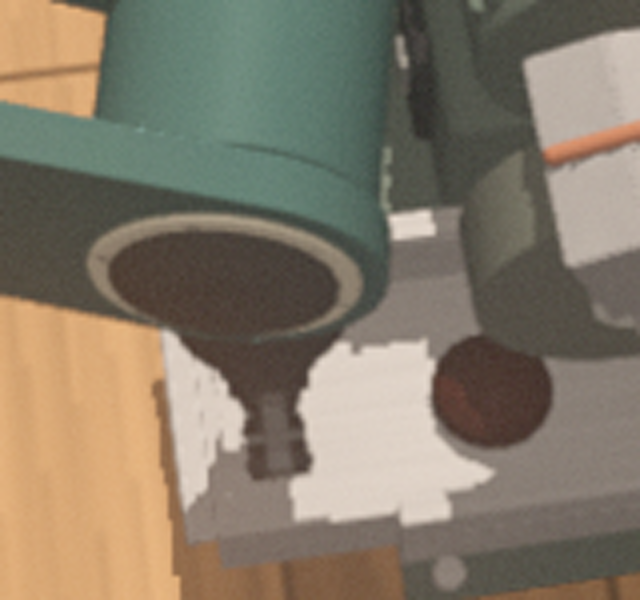

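Tip inside the tray, no contact yet. Approach the lip slowly (contact is expected after about 12 mm).

Emit:
servo_tool(increments=[0,0,-2,0,0,0,0,0,-4,0,0,0,0,0,-6,0,0,0,0,0,-8,0,0,0,0,0,-10,0,0,0,0,0,-12,0,0,0,0,0,-14,0,0,0,0,0,-16,0,0,0,0,0,-18,0,0,0,0,0,-20,0,0,0])

```text
time_s: 5.1
position: [579.8, -95.8, 52.4]
orientation: [0.001, 1.571, -0.001]
wrist_force: [3.1, -0.7, -0.3]
opening: 0.1
```

Emit:
servo_tool(increments=[0,0,-3,0,0,0,0,0,-6,0,0,0,0,0,-9,0,0,0,0,0,-12,0,0,0,0,0,-15,0,0,0,0,0,-18,0,0,0,0,0,-21,0,0,0,0,0,-24,0,0,0,0,0,-27,0,0,0,0,0,-30,0,0,0])

```text
time_s: 6.1
position: [549.6, -95.6, 52.4]
orientation: [0.001, 1.571, -0.001]
wrist_force: [3.3, -2.0, 0.7]
opening: 0.2
```

Run:
```python
from h import *
plan([])
c=r.capture("side"); crop(c,180,200,220,150,3,"pics/s4.png")
```

```text
t 6.1 pos [549.6 -95.6  52.4] F [ 3.3 -2.   0.7] op 0.2
axes [[0.0, 0.001, 1.0], [-0.0, 1.0, -0.001], [-1.0, -0.0, 0.0]]
turn [-0.01  0.    0.  ]
```

View pics/s4.png

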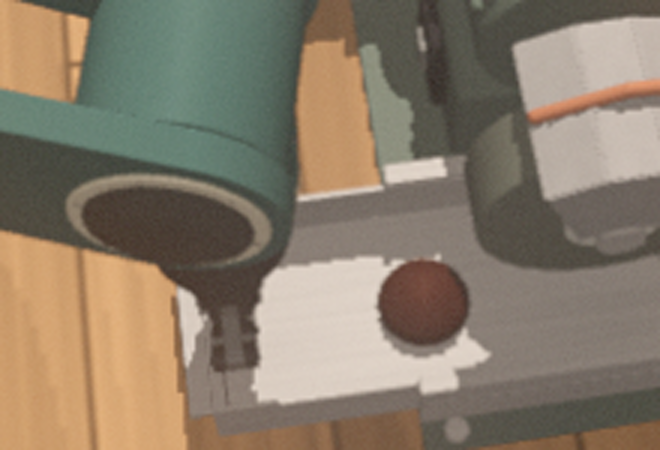

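The tray is sliding and the stone is coming with it. I'll continue pulling.

Emit:
servo_tool(increments=[0,0,-3,0,0,0,0,0,-6,0,0,0,0,0,-9,0,0,0,0,0,-12,0,0,0,0,0,-15,0,0,0,0,0,-18,0,0,0,0,0,-21,0,0,0,0,0,-24,0,0,0,0,0,-27,0,0,0,0,0,-30,0,0,0])

```text
time_s: 7.15
position: [519.6, -95.6, 52.3]
orientation: [0.001, 1.571, -0.001]
wrist_force: [2.1, -2.7, -0.1]
opening: -0.1
```

Emit:
servo_tool(increments=[0,0,-3,0,0,0,0,0,-6,0,0,0,0,0,-9,0,0,0,0,0,-12,0,0,0,0,0,-15,0,0,0,0,0,-18,0,0,0,0,0,-21,0,0,0,0,0,-24,0,0,0,0,0,-27,0,0,0,0,0,-30,0,0,0])

```text
time_s: 8.15
position: [489.6, -95.6, 52.3]
orientation: [0.001, 1.571, -0.001]
wrist_force: [2.7, -2.2, 0.7]
opening: 0.0
```

Emit:
servo_tool(increments=[0,0,-2,0,0,0,0,0,-4,0,0,0,0,0,-6,0,0,0,0,0,-8,0,0,0,0,0,-10,0,0,0])

```text
time_s: 8.65
position: [479.7, -95.5, 52.3]
orientation: [0.001, 1.571, -0.001]
wrist_force: [2.2, -2.2, 1.1]
opening: 0.3
```

Emit:
servo_tool(increments=[0,0,-1.5,0,0,0,0,0,-3,0,0,0,0,0,-4,0,0,0,0,0,-5,0,0,0])

```text
time_s: 9.05
position: [474.7, -95.5, 52.3]
orientation: [0.001, 1.571, -0.001]
wrist_force: [2.8, -1.9, 0.6]
opening: -0.0
```

Emit:
servo_tool(increments=[0,0,-1,0,0,0,0,0,-2,0,0,0,0,0,-3,0,0,0,0,0,-4,0,0,0])

```text
time_s: 9.45
position: [470.7, -95.5, 52.3]
orientation: [0.001, 1.571, -0.001]
wrist_force: [2.2, -2.3, -0.2]
opening: -0.2
```

Emit:
servo_tool(increments=[0,0,-1,0,0,0,0,0,-2,0,0,0,0,0,-3,0,0,0])

```text
time_s: 9.75
position: [467.7, -95.5, 52.3]
orientation: [0.001, 1.571, -0.001]
wrist_force: [3.4, -1.6, 1.5]
opening: 0.1
```

Run:
```python
from h import *
plan([])
c=r.capture("side"); crop(c,120,200,260,160,3,"pics/s5.png")
```

```text
t 9.75 pos [467.7 -95.5  52.3] F [ 3.4 -1.6  1.5] op 0.1
axes [[-0.0, 0.001, 1.0], [0.0, 1.0, -0.001], [-1.0, 0.0, -0.0]]
turn [-0.01 -0.   -0.  ]
```

View pics/s5.png

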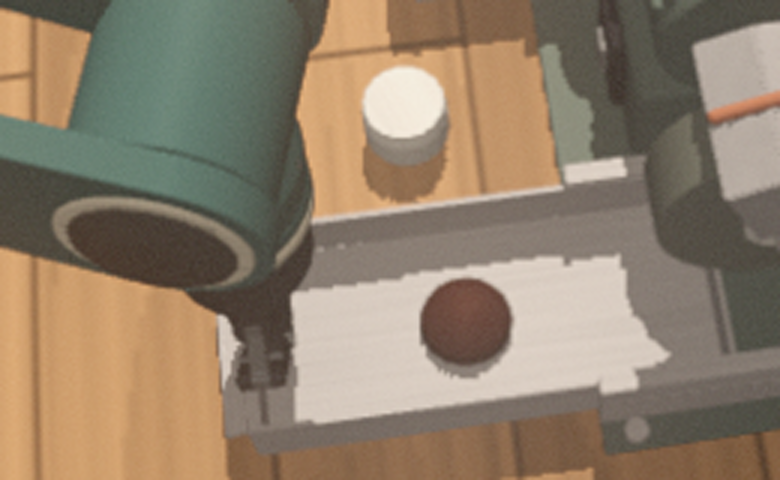

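The tray is nearly out and the stone is in the open. I'll take small steps to the stop.

Emit:
servo_tool(increments=[0,0,-1,0,0,0,0,0,-2,0,0,0,0,0,-3,0,0,0])

```text
time_s: 10.1
position: [464.8, -95.5, 52.3]
orientation: [0.001, 1.571, -0.001]
wrist_force: [2.9, -1.7, 0.4]
opening: -0.3
```

Emit:
servo_tool(increments=[0,0,-1,0,0,0,0,0,-2,0,0,0])

```text
time_s: 10.3
position: [462.9, -95.5, 52.3]
orientation: [0.001, 1.57, -0.001]
wrist_force: [13.0, -0.9, -6.2]
opening: -0.3
```

Emit:
servo_tool(increments=[0,0,-1,0,0,0,0,0,-2,0,0,0])

```text
time_s: 10.5
position: [462.7, -95.5, 52.5]
orientation: [0.001, 1.565, -0.001]
wrist_force: [34.1, -1.4, -20.5]
opening: 0.1
```

Force jumped to 34 N, so the tray is at its stop. Next I unload gently, move away from the lip and lift out.

Emit:
servo_tool(increments=[0,0,2,0,0,0,0,0,4,0,0,0,0,0,8,0,0,0,0,0,12,0,0,0,0,0,16,0,0,0,0,0,16,0,0,0])

```text
time_s: 11.1
position: [477.2, -95.5, 52.2]
orientation: [0.001, 1.571, -0.001]
wrist_force: [0.9, -0.2, 0.3]
opening: -0.1
```

Emit:
servo_tool(increments=[-10,0,0,0,0,0,-25,0,0,0,0,0,-45,0,0,0,0,0,-70,0,0,0,0,0,-95,0,0,0,0,0,-120,0,0,0,0,0,-145,0,0,0,0,0,-170,0,0,0,0,0,-190,0,0,0,0,0,-200,0,0,0,0,0])

```text
time_s: 12.1
position: [476.9, -95.6, 255.6]
orientation: [0.0, 1.567, -0.002]
wrist_force: [-0.5, -0.7, -0.1]
opening: 0.0
```

Emit:
servo_tool(increments=[0,25,-5,0,0,0,0,55,-10,0,0,0,0,90,-20,0,0,0,0,125,-30,0,0,0,0,160,-40,0,0,0,0,195,-50,0,0,0,0,225,-55,0,0,0,0,250,-60,0,0,0,0,260,-60,0,0,0,0,260,-60,0,0,0])

```text
time_s: 13.1
position: [417.0, 165.2, 252.4]
orientation: [-0.0, 1.571, 0.0]
wrist_force: [0.3, -0.6, -0.0]
opening: 0.0
```

Run:
```python
from h import *
plan([])
for n in ("side","top"):
    c=r.capture(n); cv2.imwrite(f"pics/{n}9.png",c["image"][:,:,::-1])
```

```text
t 13.1 pos [417.  165.2 252.4] F [ 0.3 -0.6 -0. ] op 0.0
axes [[-0.0, -0.0, 1.0], [-0.0, 1.0, 0.0], [-1.0, -0.0, -0.0]]
turn [ 0. -0.  0.]
```

View pics/side9.png

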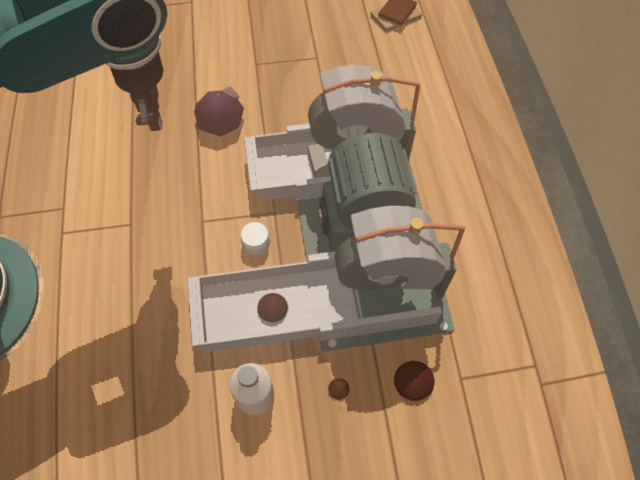

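View pics/top9.png

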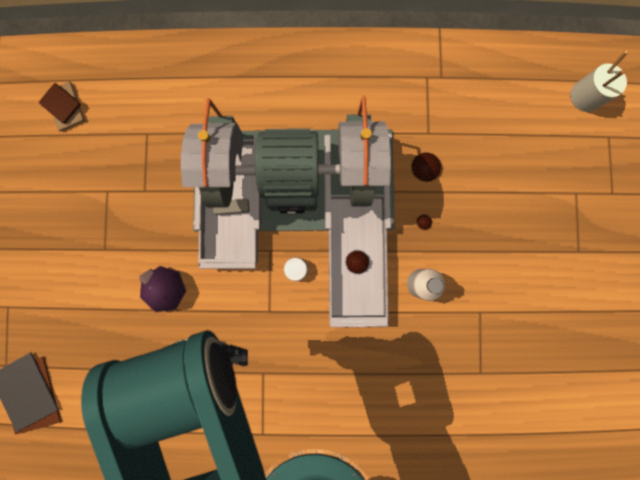

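Tray out (lip at top px ~358,322), stone clear of the wheel (~357,262), everything else unchanged. I'll check the lip position quickly.

Run:
```python
from h import *
c=r.capture("top"); crop(c,320,240,80,95,6,"pics/t9.png")
a=cv2.imread("pics/top0.png").astype(int);b=cv2.imread("pics/top9.png").astype(int)
d=abs(a-b).sum(2)>60
for n,(x,y,w,h) in dict(left=(195,190,66,80),tin=(283,257,26,26),rock=(138,262,50,52),bottle=(405,265,45,38)).items(): print(n,d[y:y+h,x:x+w].mean().round(3))
```

```text
left 0.0
tin 0.0
rock 0.0
bottle 0.0
```

View pics/t9.png

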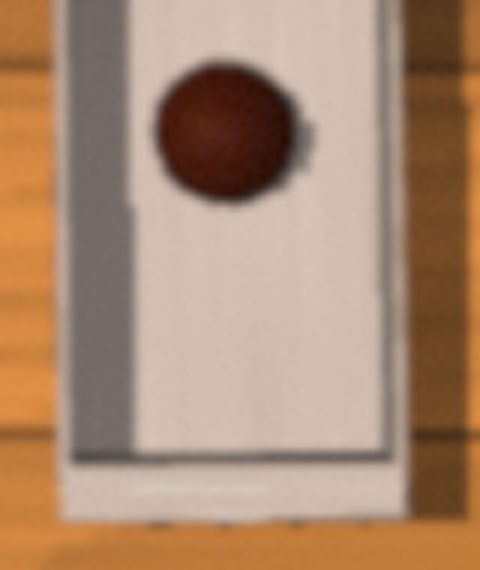

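Run:
```python
from h import *
c=r.capture("top")
for p in [(62,520),(405,520),(230,460)]: print(ground(c,320+p[0]/6-.43,240+p[1]/6-.43,50).round(1))
print(ground(c,320+158/6-.43,240+130/6-.43,18).round(1),ground(c,320+296/6-.43,240+130/6-.43,18).round(1))
print(r.close_job())
```

```text
[430.  -32.6  50. ]
[ 430.5 -157.7   50. ]
[452.1 -93.9  50. ]
[572.7 -69.2  18. ] [ 573.  -121.6   18. ]
the job is handed in; nothing more can be done
None
```

The right tray is out at its stop, the stone lies in it clear of the wheel, and the job is handed in. The stone was in the right tray, about 125 mm behind the lip.

- **The pull:** I hooked the closed fingertips behind the inner face of the lip, without pinching it. I then drew the tray slowly along its rail at about 3 N until it met the stop. There the force rose quickly, reaching 34 N at the wrist at the end of the last step. I backed off the lip, lifted out and parked the arm clear with no contact.
- **Tray and stone:** The top camera puts the lip about 125 mm further out than at the start. The tool's contact position agrees: first touch near 588 mm, stop at 463 mm. The stone moved with the tray by about 124 mm, and I didn't touch it. It measures about 52 mm across against the stated 56 mm; the look-alikes on the bench are clearly larger and smaller, so it is the middle-sized one.
- **Everything else:** The top-camera images before and after show no change at the left tray, dressing stick, tin, rock or bottle.
- **Time:** The job took about 13 s.

No check failed.

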